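Refill the bag-clip dispenser

TASK

Refill the bread-bag clip dispenser with the yellow clip strip: push the strip's end against the red spring follower until its other end clears the low red gate, lower it flat onto the floor of the channel and let go so that the spring holds it behind the gate. Then slide the white cover by its blue tab fully over it, to its stop. Work gently, never pushing on the strip with more than about 20 N, and leave the mug, the pepper jar and the soup tin where they stand.

Things in the scene. Friction and masses are not known exactly. Their poses are not given: they have to be found in the camera images.
- strip_center (a point): Centre (half-way up) of the loose refill strip: a rigid upright block of 15 flat yellow clips on an orange spine, 90 mm long (x), 16 mm wide (y), 44 mm tall (z), about 60 g, standing on the worktop. Both ends alike. Take it across its width at mid-length and high up: seated, its lowest 18 mm are between the channel walls, the upper 26 mm free.
- dispenser: Bag-clip dispenser, fixed to the worktop by suction feet; grey foot 290 x 64 mm. Origin: on the worktop under its centre; x runs along the channel from the red gate's end (-x) to the spring end (+x), z up. All x and heights (above the worktop) below are in this frame. Seated, the strip stands on the channel floor, its centre 34 mm high at x = -65 mm + c (c: see seat).
- seat (a point): Nominal seat: middle of the channel floor at x = -65, y = 0, 12 mm high. Channel 21 mm wide inside; walls straight up to 24 mm, flared from there to 30 mm high, from x = -130 to +20. Gate and follower sit on one carriage clamped on the foot, shifted along x by c = -11 to +11 mm: differs each time and is not measured; feel for the follower, or look.
- gate_nominal (a point): Nominal place of the low red gate (fixed to the foot, does not follow c): the top edge of its inner face, x = -110, 20 mm high. The real gate is at x = -110 + c, 8 mm thick, 8 mm above the channel floor, lower than the walls. With one end on the gate the strip stands too high for the cover.
- follower_nominal (a point): Nominal centre of the red spring follower's face at rest, x = -35, 27.5 mm high (does not follow c); really at -35 + c. Face 16 mm wide, from 14 to 41 mm high. Pushed back to +x: 2.5 N to start it, 0.2 N more per mm, hard stop after 20 mm. At rest gate and follower are 75 mm apart, so the 90 mm strip goes down only with it pushed back 15 to 20 mm.
- cover (a joint): White sliding cover (hood 125 mm long, 40 mm wide, its inside 60 mm above the worktop, open at both ends): travel in m towards the dispenser's -x; 0 = parked at the spring end, 0.135 = closed, at its stop over the strip. About 2.5 N of friction; stays where it is left. Front edge at x = +15 mm minus the travel.
- cover_tab (a point): Centre of the blue upright tab on top of the cover, 40 mm long along the channel, 14 mm wide across it, 23 mm tall (62.5 to 85.5 mm above the worktop), at x = +77.5 mm minus the cover's travel in the dispenser's frame. Can be pinched across its 14 mm or pushed.
- mug_cream: Loose cream mug, 83 x 116 x 94 mm tall; origin under its centre. Bystander.
- pepper_jar: Loose small pepper jar with white cap, 41 mm across, 105 mm tall; origin under its centre. Bystander.
- soup_tin: Loose red soup tin, 75 mm across, 110 mm tall; origin under its centre. Bystander.
Mind the look-alikes: they are no part of the job. Of the things shaped like the part that bears strip_center, the yellow one is meant.

How it is judged:
By the outcome, as a careful person would: the job done as asked, in the order asked, and still so for the second after the job is handed in, with the robot touching nothing.
It also fails if it takes over 69 s, if anything falls off the work surface, if the arm or the gripper's body presses on something with over 40 N, if the wrist force passes 120 N, or if a joint passes its speed limit or range.

ROBOT

A 7-joint arm with a two-finger parallel gripper is mounted at the origin on a cart in front of the work surface, level with it; the furniture and walls round the work are solid. World frame = base frame: x ahead of the robot, y to its left, z up, the work surface at z = 0. Lengths are in m, angles in rad, forces in N, time in s.
With the tool pointing down it reaches from about 0.425 to 0.925 m from the base axis. Payload 6.8 kg.
Tool frame: the origin (TCP) lies at the very end of the fingers, on their centre line; the grasp point (between the pads) lies 19 mm behind it; z points along the fingers, y is the line along which they close (so a half turn about z gives the same grasp; the last joint's range is limited). The gripper opens to 85 mm and grips with 20 to 120 N. Pads are 22 mm wide; open, the fingers measure 114 mm over their backs; the gripper's body (76 mm by 85 mm) begins 54 mm behind the grasp point. The pads swing forward as they close: fully open they stand 13 mm farther back than shut.
Start: joints at [1.189, 0.477, 0.022, 1.555, -0.011, 1.109, -0.083], TCP at [0.183, -0.65, 0.231] pointing down, gripper open.
Joint ranges: [-2.96, 2.96], [-0.34, 2.1], [-1.41, 1.46], [0.24, 2.44], [-1.37, 4.51], [0.17, 1.92], [-2.96, 2.96]. Speed limits (rad/s): [2.39, 2.39, 3.14, 3.14, 3.14, 3.14, 3.14].

INTERFACE

Orientations are given as a unit quaternion [w, x, y, z].
In Python, from station import bot gives the robot as it stands.
- The arm moves only by the tool apply_moves, never from a script. Its argument "deltas" is a list of rows, each a list of 3 entries, a list of its own where there are three numbers: the closure, from 0 (fully open) to 1 (shut), then the shift along the tool's x, y, z in units of 0.2 m (1.0 is 0.2 m), then the turn about the tool's z in units of 2 pi rad (1.0 is 2 pi rad). A call has 1 to 12 rows; each row is the pose to reach, as a shift and turn from the pose commanded when the call began, along the tool's axes at that moment, turning the shorter way round; what a row does not reach only later rows make up. A row lasts 1/10 s, in which the tool goes at most 50 mm and 8.59 degrees, less where a joint would pass 70% of its speed; a pose out of reach is approached as far as the arm can. A call with a number of a shift or a turn outside -1 to 1 is refused whole. A call with a gripper value outside its range is refused whole. The fingers move at their own pace and stop on an object; "squeeze" is the grip in N (left out, the last holds). Time passes only in rows, so rows that repeat a pose let the fingers close. It gives the time, the measured TCP pose, the force, the opening and the grip force at its end, in the units of the state.
- bot.get_obs(): the state, without advancing time (a new reading comes with each control period).
- bot.read_camera(name): name is "scene" or "top" or "wrist"; returns a dict with "color" (384x512x3 uint8, red, green, blue), "intrinsics" (3x3 intrinsics, pixels), "pose" (4x4, takes a point from camera to world coordinates); the wrist camera has in their place "hand_eye" (4x4, takes a point from camera to tool coordinates, whose origin is the TCP and whose axes are the flange's). Camera axes: x right, y down, z forward; pixel columns grow to the right and rows downward; lengths in m; the calibration is good to about 2 mm. A picture is of the moment at which its call begins: read the wrist's pose just before it. There is no depth.
- bot.hand_in(): hands the job in; it is judged then, once.
Trained networks look in a picture, given as the dict that the camera call returned (one of the last four; its "shot" number tells which), for a name from the list of things; names that differ only in an ending like _2 or _b are one class to them, and where a whole thing is asked for, a point or a joint stands for the part that bears it (a point fixed in the world has none). Each returns a list of dicts, best first, with "confidence" (0 to 1); they miss things now and then, are a little off and sometimes report something else, mostly with a low value. They report only what shows in the picture. A call takes as long as a camera call. They do not tell look-alikes from the thing itself.
- bot.look_for(picture, target): "point" ([x, y, z] in m, in world coordinates, good to about 4 mm: the middle of the surface that is visible of it).
The state is a dict: "t": time; "q": joint angles; "joint_vel": joint speeds; "joint_torque": joint torques, N m; "eef_pos": TCP position; "tool_rot": TCP orientation; "contact_force": force on the tool from outside, world axes, zero at the start; "torque": the same for the moment, N m; "gripper_width": opening from 0.0 (shut) to 1.0 (fully open); "grasp_force": force on a finger pad.
Only numpy, scipy, OpenCV 4.12 (cv2) and the standard library are available. Lean on these libraries where they do the work, as an engineer would, in place of code of your own. Each camera call takes 0.05 s, during which the arm holds its last target. There are 200 camera calls.

## Working session

There is one attempt and no reset: what is moved stays moved. The work goes in short steps, Python scripts to look and compute and a tool call to move; the robot and the scene stay as the last step left them, time stands still between calls to the robot, and variables do not carry over. Pictures are saved under pics/ and viewed, at most 10 in all, crops included, and the job is handed in when it is done.

Besides the shell and the picture viewer there is one more tool, called by a JSON object that holds its "name" and its "arguments". apply_moves: Moves the arm, as the interface text tells. Its arguments: {"type":"object","properties":{"deltas":{"type":"array","items":{"type":"array"}},"squeeze":{"type":"number"}},"required":["deltas"]}

```bash
mkdir -p pics; ls; cat > h.py <<'E'
import numpy as np,cv2
from station import bot
def save(p,n,crop=None,s=1):
    im=cv2.cvtColor(p["color"],cv2.COLOR_RGB2BGR)
    if crop: u0,v0,u1,v1=crop; im=im[v0:v1,u0:u1]
    cv2.imwrite("pics/"+n,cv2.resize(im,None,fx=s,fy=s,interpolation=cv2.INTER_CUBIC))
def ray(p,uv,z,T=None):
    T=np.array(p["pose"]) if T is None else T
    K=np.array(p["intrinsics"]); d=T[:3,:3]@np.linalg.solve(K,[uv[0],uv[1],1]); o=T[:3,3]
    return o+d*(z-o[2])/d[2]
def proj(p,X,T=None):
    T=np.array(p["pose"]) if T is None else T
    c=np.linalg.inv(T)@np.append(X,1); q=np.array(p["intrinsics"])@c[:3]; return q[:2]/q[2]
E
python3 - <<'E'
from h import *
o=bot.get_obs(); print(o["eef_pos"],o["tool_rot"],o["t"])
a=bot.read_camera("scene"); b=bot.read_camera("top")
ims=[cv2.cvtColor(x["color"],cv2.COLOR_RGB2BGR) for x in (a,b)]
save(a,"scene.png",s=1.5); save(b,"top.png",s=1.5)
for n in ["strip_center","dispenser","seat","gate_nominal","follower_nominal","cover","cover_tab","mug_cream","pepper_jar","soup_tin"]:
  for nm,p in (("s",a),("t",b)):
    try:
      for r in bot.look_for(p,n)[:3]: print(n,nm,np.round(r["point"],4),round(r["confidence"],2),np.round(proj(p,r["point"])))
    except Exception as e: print(n,nm,e)
print(bot.get_obs()["t"])
E
```

```text
pics
[ 0.18232585 -0.64928708  0.23030456] [-9.06461519e-04  9.90641684e-01  1.36485134e-01 -2.03025515e-04] 0.0
strip_center s [0.4131 0.1438 0.0299] 0.84 [227. 215.]
strip_center s [0.3704 0.368  0.0274] 0.83 [171. 242.]
strip_center s [0.3777 0.0007 0.0275] 0.59 [267. 211.]
strip_center t [0.4207 0.1364 0.0414] 0.73 [232. 217.]
strip_center t [ 0.3793 -0.0008  0.0475] 0.72 [277. 230.]
strip_center t [0.3792 0.3593 0.0409] 0.68 [159. 231.]
dispenser s [ 0.3979 -0.1171  0.0295] 0.78 [292. 199.]
dispenser t [ 0.4365 -0.126   0.0208] 0.89 [317. 211.]
seat s [ 0.3972 -0.1168  0.0265] 0.94 [292. 200.]
seat t [ 0.4387 -0.1269  0.0172] 0.71 [317. 210.]
gate_nominal s [ 0.3987 -0.1185  0.0293] 0.69 [292. 199.]
gate_nominal t [ 0.441  -0.1239  0.0165] 0.6 [316. 210.]
follower_nominal s [ 0.3977 -0.1189  0.0299] 0.96 [292. 199.]
follower_nominal t [ 0.435  -0.1286  0.0155] 0.9 [318. 212.]
follower_nominal t [0.6091 0.1364 0.0921] 0.19 [231. 153.]
cover s [ 0.3596 -0.1271  0.061 ] 0.8 [300. 198.]
cover t [ 0.3655 -0.136   0.0624] 0.81 [323. 234.]
cover_tab s [ 0.356  -0.1252  0.0651] 0.74 [301. 198.]
cover_tab t [ 0.3665 -0.136   0.0593] 0.77 [322. 234.]
mug_cream s [0.595  0.1571 0.0584] 0.62 [205. 182.]
mug_cream t [0.6078 0.1344 0.0925] 0.94 [231. 153.]
pepper_jar s [0.4376 0.4532 0.0678] 0.77 [139. 228.]
pepper_jar s [0.5933 0.1537 0.0574] 0.51 [206. 182.]
pepper_jar t [0.4479 0.442  0.1018] 0.67 [126. 207.]
soup_tin s [ 0.5196 -0.3821  0.0702] 0.6 [333. 158.]
soup_tin s [ 0.3984 -0.118   0.0297] 0.32 [292. 199.]
soup_tin t [ 0.5385 -0.3881  0.1081] 0.85 [410. 174.]
1.1
```

View pictures.

View pics/scene.png

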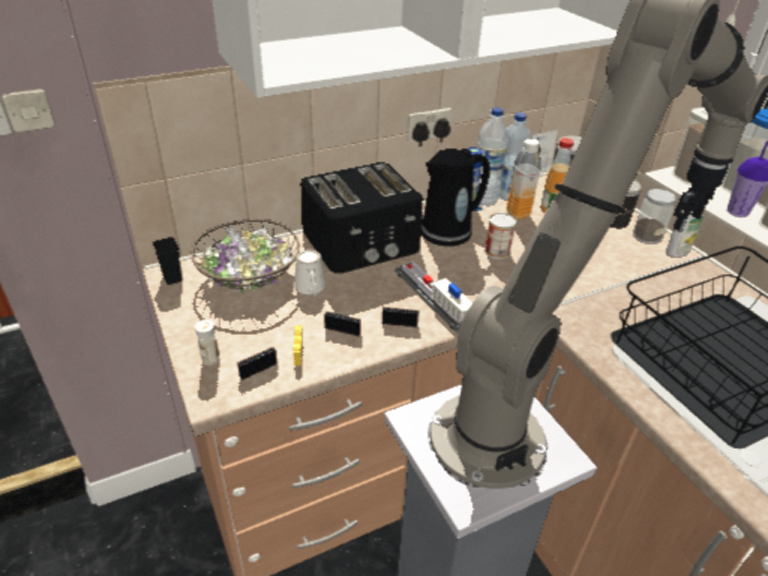

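View pics/top.png

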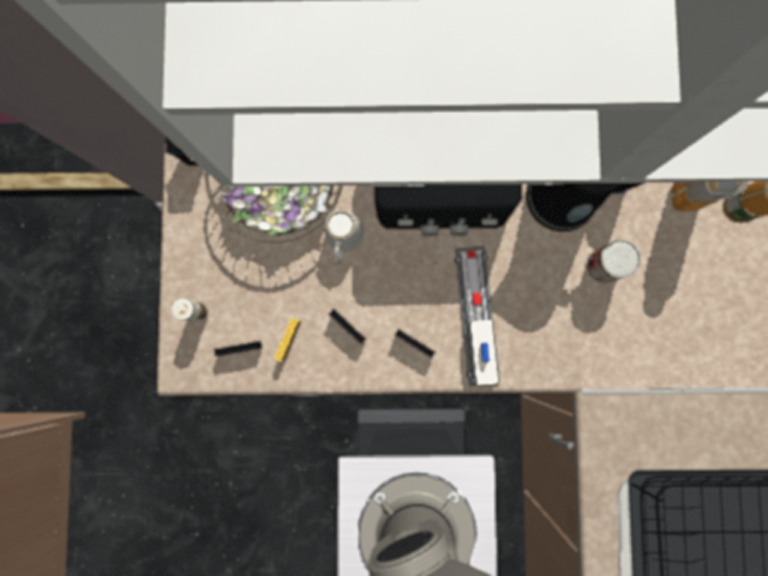

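Candidates for the strip in the scene picture (native pixels): yellow at (198,231), and black look-alikes at (171,242), (228,216) and (267,211). I choose the yellow one. The dispenser runs away from the robot, with the gate at the far end and the tab near the robot.

```bash
python3 - <<'E'
from h import *
p=bot.read_camera("top"); 
im=p["color"]; hsv=cv2.cvtColor(im,cv2.COLOR_RGB2HSV)
def blobs(m,z,n,amin=6):
    k,l,s,c=cv2.connectedComponentsWithStats(m.astype(np.uint8))
    for i in range(1,k):
        if s[i,4]<amin: continue
        pts=np.argwhere(l==i)[:,::-1].astype(np.float32)
        W=np.array([ray(p,q,z)[:2] for q in pts],np.float32)
        r=cv2.minAreaRect(W); e=np.linalg.eigh(np.cov(W.T))[1][:,1]
        print(n,s[i],np.round(c[i]),"ctr",np.round(W.mean(0),4),"rect",np.round(r[0],4),np.round(r[1],4),"axis deg",round(np.degrees(np.arctan2(e[1],e[0])),1))
H,S,V=[hsv[...,i].astype(int) for i in range(3)]
roi=np.zeros(H.shape,bool); roi[160:262,105:345]=1
blobs(roi&(H>18)&(H<34)&(S>150)&(V>100),.044,"yellow",20)
roi[:,:295]=0
blobs(roi&((H<6)|(H>174))&(S>150)&(V>80),.041,"red")
blobs(roi&(H>100)&(H<130)&(S>130),.0855,"blue")
blobs(roi&(S<40)&(V>190),.0625,"white",40)
blobs(roi&(S<50)&(V<150)&(V>40),.02,"grey",60)
save(p,"disp.png",(290,155,345,265),5)
s=bot.read_camera("scene"); save(s,"strip.png",(130,190,300,265),4)
E
python3 - <<'E'
import cv2,numpy as np
a=cv2.imread("pics/disp.png");b=cv2.imread("pics/strip.png")
b=cv2.resize(b,(500,220)); c=np.zeros((550,780,3),np.uint8); c[:a.shape[0],:a.shape[1]]=a; c[:220,280:]=b; cv2.imwrite("pics/both.png",c)
E
```

```text
yellow [184 213  15  27 130] [191. 226.] ctr [0.3921 0.2605] rect [0.392  0.2606] [0.0145 0.0829] axis deg 157.3
red [312 168   5   3  13] [314. 169.] ctr [ 0.5652 -0.1157] rect [ 0.5655 -0.1166] [0.0123 0.0062] axis deg 79.0
red [315 196   6   7  32] [318. 199.] ctr [ 0.4725 -0.1261] rect [ 0.4727 -0.1262] [0.0198 0.0138] axis deg -170.8
blue [321 229   4  12  37] [323. 234.] ctr [ 0.3656 -0.134 ] rect [ 0.3648 -0.133 ] [0.0088 0.0321] axis deg -176.6
white [314 213  18  43 485] [323. 234.] ctr [ 0.3672 -0.1363] rect [ 0.3659 -0.1358] [0.1268 0.0418] axis deg -174.3
grey [ 295  160   42  102 1504] [313. 198.] ctr [ 0.4781 -0.1156] rect [ 0.4421 -0.1302] [0.3221 0.1241] axis deg -179.1
grey [336 187   9  16  65] [341. 195.] ctr [ 0.4868 -0.2012] rect [ 0.4869 -0.2027] [0.0242 0.0447] axis deg 162.4
```

View pics/both.png

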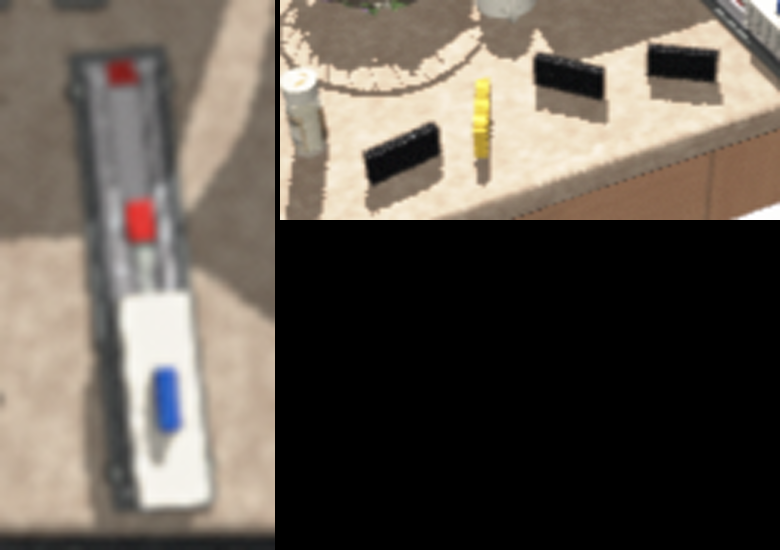

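The top view shows the gate at (314,169), the follower at (318,199) and the tab at (323,234). The crop confirms the yellow strip stands between the black ones. Next I plan the transfer to above the strip.

```bash
cat >> h.py <<'E'
def Rz(y): # tool-down, tool x at world yaw y (deg)
    c,s=np.cos(np.radians(y)),np.sin(np.radians(y)); return np.array([[c,s,0],[s,-c,0],[0,0,-1.]])
def cur():
    o=bot.get_obs(); w,x,y,z=o["tool_rot"]
    return np.array(o["eef_pos"]),np.degrees(np.arctan2(2*(x*y+w*z),1-2*(y*y+z*z))),o
def delta(p,yaw,q,yaw2):
    d=Rz(yaw).T@(np.array(q)-p)/.2; t=-((yaw2-yaw+180)%360-180)/360
    n=max(np.linalg.norm(np.array(q)-p)/.05,abs(t)*360/8.59)
    return np.round(d,4).tolist(),round(t,4),"rows>=%.1f"%n
def chain(W,start=None):
    p,y=start or cur()[:2]
    for w in W: print(delta(p,y,w[:3],w[3])); p,y=np.array(w[:3]),w[3]
def wrist():
    p,y,o=cur(); c=bot.read_camera("wrist"); w,a,b,d=o["tool_rot"]
    from scipy.spatial.transform import Rotation as R
    T=np.eye(4); T[:3,:3]=R.from_quat([a,b,d,w]).as_matrix(); T[:3,3]=o["eef_pos"]
    c["pose"]=T@np.array(c["hand_eye"]); return c
E
python3 - <<'E'
from h import *
p=cur(); print(p[0],p[1],p[2]["t"])
chain([(.30,-.52,.25,45),(.44,-.37,.25,75),(.5,-.19,.25,105),(.5,0,.25,130),(.44,.17,.25,150),(.40,.255,.2,157)])
E
```

```text
[ 0.18250022 -0.64988292  0.23129943] 15.68590496229735 1.2
([0.7412, -0.4664, -0.0935], np.float64(-0.0814), 'rows>=3.5')
([1.0253, -0.0354, 0.0], -0.0833, 'rows>=4.1')
([0.947, 0.0568, 0.0], -0.0833, 'rows>=3.8')
([0.9176, 0.2459, 0.0], -0.0694, 'rows>=3.8')
([0.844, 0.3166, 0.0], -0.0556, 'rows>=3.6')
([0.3857, 0.2681, 0.25], -0.0194, 'rows>=2.1')
```

{"name": "apply_moves", "arguments": {"deltas": [[0,[0.37,-0.23,-0.05],-0.041],[0,[0.74,-0.47,-0.09],-0.081],[0,[0.74,-0.47,-0.09],-0.081],[0,[0.74,-0.47,-0.09],-0.081],[0,[0.74,-0.47,-0.09],-0.081]]}}

```text
t: 1.7
eef_pos: [0.304, -0.516, 0.2502]
tool_rot: [0.0, 0.923, 0.385, 0.001]
contact_force: [-0.2, -1.0, -0.4]
gripper_width: 1.007
grasp_force: 0.0
```

{"name": "apply_moves", "arguments": {"deltas": [[0,[1.0,-0.03,0],-0.083],[0,[1.0,-0.03,0],-0.083],[0,[1.0,-0.03,0],-0.083],[0,[1.0,-0.03,0],-0.083],[0,[1.0,-0.03,0],-0.083]]}}

```text
t: 2.2
eef_pos: [0.4424, -0.3683, 0.2496]
tool_rot: [0.0, 0.792, 0.611, 0.002]
contact_force: [0.6, -0.1, 0.4]
gripper_width: 0.998
grasp_force: 0.0
```

{"name": "apply_moves", "arguments": {"deltas": [[0,[0.95,0.06,0],-0.083],[0,[0.95,0.06,0],-0.083],[0,[0.95,0.06,0],-0.083],[0,[0.95,0.06,0],-0.083],[0,[0.95,0.06,0],-0.083]]}}

```text
t: 2.7
eef_pos: [0.5007, -0.1887, 0.2497]
tool_rot: [0.0, 0.608, 0.794, 0.001]
contact_force: [0.7, -0.7, -0.1]
gripper_width: 1.003
grasp_force: 0.0
```

{"name": "apply_moves", "arguments": {"deltas": [[0,[0.92,0.25,0],-0.07],[0,[0.92,0.25,0],-0.07],[0,[0.92,0.25,0],-0.07],[0,[0.92,0.25,0],-0.07],[0,[0.92,0.25,0],-0.07]]}}

```text
t: 3.2
eef_pos: [0.501, 0.0013, 0.2499]
tool_rot: [0.0, 0.422, 0.907, 0.001]
contact_force: [-0.0, 0.3, -0.1]
gripper_width: 1.0
grasp_force: 0.0
```

{"name": "apply_moves", "arguments": {"deltas": [[0,[0.84,0.32,0],-0.056],[0,[0.84,0.32,0],-0.056],[0,[0.84,0.32,0],-0.056],[0,[0.84,0.32,0],-0.056],[0,[0.84,0.32,0],-0.056]]}}

```text
t: 3.7
eef_pos: [0.4418, 0.1692, 0.2497]
tool_rot: [0.0, 0.258, 0.966, 0.001]
contact_force: [0.5, -0.1, 0.3]
gripper_width: 0.997
grasp_force: 0.0
```

{"name": "apply_moves", "arguments": {"deltas": [[0,[0.38,0.27,0.25],-0.02],[0,[0.38,0.27,0.25],-0.02],[0,[0.38,0.27,0.25],-0.02],[0,[0.38,0.27,0.25],-0.02]]}}

```text
t: 4.1
eef_pos: [0.404, 0.2505, 0.1985]
tool_rot: [-0.001, 0.198, 0.98, -0.001]
contact_force: [0.3, 0.0, -0.4]
gripper_width: 0.998
grasp_force: 0.0
```

```bash
python3 - <<'E'
from h import *
p,y,o=cur(); print(p,y,o["t"])
c=wrist(); save(c,"w1.png",s=1.2)
hsv=cv2.cvtColor(c["color"],cv2.COLOR_RGB2HSV);H,S,V=[hsv[...,i].astype(int) for i in range(3)]
m=((H>15)&(H<36)&(S>130)&(V>80)).astype(np.uint8)
k,l,s,ce=cv2.connectedComponentsWithStats(m)
for i in range(1,k):
    if s[i,4]<150: continue
    print(s[i],proj(c,[.392,.2605,.044]))
for r in bot.look_for(c,"strip_center"): print(r["point"],r["confidence"],proj(c,r["point"]))
E
```

```text
[0.40400938 0.25053216 0.19846223] 157.11682695143708 4.1
[ 257  108   19  101 1599] [262.37024574 159.45799861]
[0.3912, 0.2652, 0.0445] 0.92 [266.91525512 156.6967095 ]
[0.3739, 0.3651, 0.0485] 0.83 [369.96698474  92.23919752]
[0.4171, 0.1458, 0.0403] 0.59 [161.66952016 228.94094714]
[0.3909, 0.0174, 0.0364] 0.59 [ 34.65921395 251.84844491]
[0.5469, -0.0968, 0.0063] 0.44 [ 41.0300229  382.26516089]
```

View pics/w1.png

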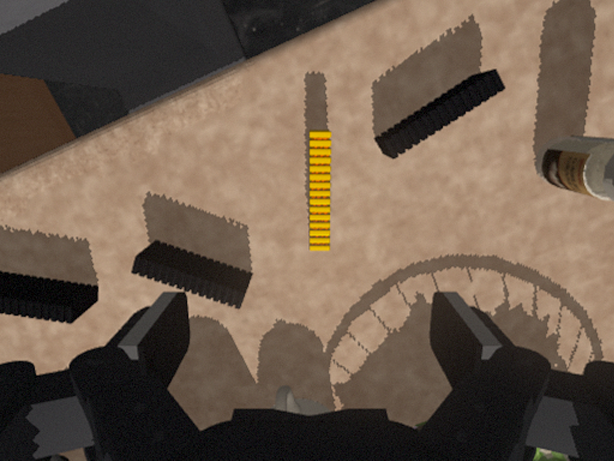

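The wrist view shows the strip at native (267,159), well aligned with the tool. I measure it and descend.

```bash
python3 - <<'E'
from h import *
p,y,o=cur(); c=wrist()
hsv=cv2.cvtColor(c["color"],cv2.COLOR_RGB2HSV);H,S,V=[hsv[...,i].astype(int) for i in range(3)]
m=((H>8)&(H<36)&(S>170)&(V>100)).astype(np.uint8); m[:100]=0; m[215:]=0; m[:,:245]=0;m[:,290:]=0
m=cv2.morphologyEx(m,cv2.MORPH_CLOSE,np.ones((5,5)))
W=np.array([ray(c,q,.044)[:2] for q in np.argwhere(m)[:,::-1]],np.float32)
r=cv2.minAreaRect(W); e=np.linalg.eigh(np.cov(W.T))[1][:,1]; ya=np.degrees(np.arctan2(e[1],e[0]))%180
print(r,ya,W.mean(0))
chain([(*r[0],.08,ya),(*r[0],.021,ya)])
E
```

```text
((0.39447736740112305, 0.26326602697372437), (0.015412693843245506, 0.08915399760007858), 66.91283416748047) 157.00506651126028 [0.39234316 0.2639015 ]
([0.0778, 0.0419, 0.5979], np.float64(-0.0003), 'rows>=2.4')
([0.0, 0.0, 0.295], np.float64(-0.0), 'rows>=1.2')
```

{"name": "apply_moves", "arguments": {"deltas": [[0,[0.078,0.042,0.25],0],[0,[0.078,0.042,0.5],0],[0,[0.078,0.042,0.7],0],[0,[0.078,0.042,0.85],0],[0,[0.078,0.042,0.89],0],[0,[0.078,0.042,0.89],0]], "squeeze": 35}}

```text
t: 4.85
eef_pos: [0.3933, 0.2642, 0.0211]
tool_rot: [-0.0, 0.199, 0.98, -0.001]
contact_force: [-0.2, 0.7, -0.4]
gripper_width: 0.998
grasp_force: 0.0
```

{"name": "apply_moves", "arguments": {"deltas": [[0.5,[0,0,0],0],[0.7,[0,0,0],0],[0.8,[0,0,0],0],[1,[0,0,0],0],[1,[0,0,0],0],[1,[0,0,0],0]]}}

```text
t: 5.45
eef_pos: [0.3928, 0.2654, 0.0217]
tool_rot: [0.0, 0.198, 0.98, 0.0]
contact_force: [-0.4, -1.4, 6.3]
gripper_width: 0.178
grasp_force: 40.2
```

{"name": "apply_moves", "arguments": {"deltas": [[1,[0,0,-0.1],0],[1,[0,0,-0.25],0],[1,[0,0,-0.5],0],[1,[0,0,-0.5],0]]}}

```text
t: 5.85
eef_pos: [0.3949, 0.2681, 0.1262]
tool_rot: [0.003, 0.198, 0.98, 0.003]
contact_force: [0.8, 0.7, -1.1]
gripper_width: 0.177
grasp_force: 39.3
```

```bash
python3 - <<'E'
from h import *
p,y,o=cur(); print(p,y,o["contact_force"],o["gripper_width"],o["grasp_force"])
chain([(.465,.10,.17,170),(.515,-.07,.2,186),(.515,-.12,.2,186)])
E
```

```text
[0.39489524 0.26810413 0.12617885] 157.17759123012803 [ 0.76612285  0.70277456 -1.14595818] 0.17696824421758434 39.31989669799805
([-0.6491, -0.6388, -0.2191], np.float64(-0.0356), 'rows>=3.7')
([-0.3938, -0.7937, -0.15], -0.0444, 'rows>=3.6')
([0.0261, -0.2486, 0.0], 0.0, 'rows>=1.0')
```

{"name": "apply_moves", "arguments": {"deltas": [[1,[-0.16,-0.16,-0.05],-0.009],[1,[-0.32,-0.32,-0.11],-0.018],[1,[-0.48,-0.48,-0.16],-0.027],[1,[-0.65,-0.64,-0.22],-0.036],[1,[-0.65,-0.64,-0.22],-0.036]]}}

```text
t: 6.35
eef_pos: [0.4655, 0.0897, 0.1655]
tool_rot: [0.001, 0.091, 0.996, -0.001]
contact_force: [0.1, -0.7, -0.9]
gripper_width: 0.182
grasp_force: 39.3
```

{"name": "apply_moves", "arguments": {"deltas": [[1,[-0.1,-0.2,-0.04],-0.011],[1,[-0.2,-0.4,-0.08],-0.022],[1,[-0.3,-0.6,-0.12],-0.033],[1,[-0.39,-0.8,-0.15],-0.044],[1,[-0.39,-0.9,-0.15],-0.044],[1,[-0.39,-1.0,-0.15],-0.044],[1,[-0.39,-1.0,-0.15],-0.044]]}}

```text
t: 7.05
eef_pos: [0.5043, -0.1163, 0.1943]
tool_rot: [-0.001, -0.05, 0.999, -0.0]
contact_force: [0.9, -0.2, -0.8]
gripper_width: 0.177
grasp_force: 39.3
```

```bash
python3 - <<'E'
from h import *
p,y,o=cur(); print(p,y,o["contact_force"],o["grasp_force"])
c=wrist(); save(c,"w2.png",s=1.5); np.save("w2.npy",c["color"]); 
np.savez("w2.npz",pose=c["pose"],K=c["intrinsics"],im=c["color"])
for n in ["dispenser","seat","gate_nominal","follower_nominal","cover","cover_tab"]:
  for r in bot.look_for(c,n)[:1]: print(n,np.round(r["point"],4),round(r["confidence"],2),proj(c,r["point"]))
E
```

```text
[ 0.50425099 -0.1163453   0.19427872] -174.32236353797603 [ 0.93095683 -0.22959062 -0.83611686] 39.30778205394745
dispenser [ 0.4251 -0.1384  0.0312] 0.64 [240.63638416  81.82974785]
seat [ 0.4271 -0.1374  0.0301] 0.58 [241.65107745  84.41642165]
gate_nominal [ 0.4271 -0.1316  0.0314] 0.86 [248.25965731  85.0458094 ]
follower_nominal [ 0.4292 -0.1335  0.0288] 0.58 [245.96017843  87.44317284]
cover [ 0.3951 -0.1377  0.0605] 0.9 [242.99637547  38.61349907]
cover_tab [ 0.3976 -0.1365  0.0613] 0.64 [244.2439354   42.16476681]
```

View pics/w2.png

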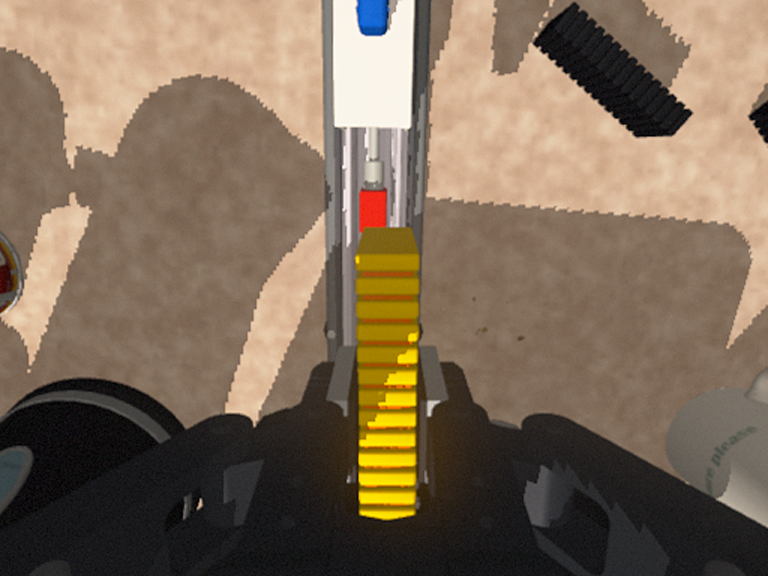

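```bash
cat > an.py <<'E'
from h import *
def analyse(c,tcp):
    im=c["color"]; hsv=cv2.cvtColor(im,cv2.COLOR_RGB2HSV);H,S,V=[hsv[...,i].astype(int) for i in range(3)]
    def line(m,z,n,rows):
        P=[]
        for v in rows:
            u=np.where(m[v])[0]
            if len(u)<8: continue
            P.append(np.r_[(ray(c,(u.min()-.5,v),z)+ray(c,(u.max()+.5,v),z))[:2]/2,np.linalg.norm(ray(c,(u.min()-.5,v),z)-ray(c,(u.max()+.5,v),z)),v])
        if len(P)<3: print(n,"none"); return
        P=np.array(P); k=np.polyfit(P[:,0],P[:,1],1)
        print(n,"mean",P[:,:2].mean(0).round(4),"width",np.median(P[:,2]).round(4),"ang",np.degrees(np.arctan(k[0])).round(2),"x range",P[:,0].min().round(4),P[:,0].max().round(4),"rows",P[0,3],P[-1,3],"y at .51:",np.polyval(k,.51).round(4)); return P
    col=np.zeros(H.shape,bool); col[:,210:290]=1
    line(col&(S<40)&(V>200),.0625,"white",range(0,84))
    line(col&((H<6)|(H>174))&(S>170)&(V>100),.041,"red",range(100,180))
    line(col&(H>100)&(H<130)&(S>130),.0855,"blue",range(0,60))
    line(col&(H>8)&(H<36)&(S>150)&(V>70),tcp[2]+.0223,"strip",range(172,325))
E
python3 - <<'E'
from an import *
d=np.load("w2.npz"); c=dict(color=d["im"],intrinsics=d["K"],pose=d["pose"])
analyse(c,[.50425,-.11634,.19428]); p,y,o=cur(); print(p,y)
E
```

```text
white mean [ 0.3973 -0.1337] width 0.0396 ang 4.62 x range 0.3691 0.4267 rows 0.0 83.0 y at .51: -0.1246
red mean [ 0.4718 -0.1273] width 0.0149 ang 3.62 x range 0.4619 0.4818 rows 127.0 150.0 y at .51: -0.1249
blue mean [ 0.3818 -0.1342] width 0.0129 ang 6.18 x range 0.3749 0.3888 rows 0.0 23.0 y at .51: -0.1203
strip mean [ 0.494  -0.1165] width 0.0157 ang 5.64 x range 0.4633 0.5274 rows 172.0 324.0 y at .51: -0.1149
[ 0.50535578 -0.11213837  0.1953334 ] -173.91447957629953
```

{"name": "apply_moves", "arguments": {"deltas": [[1,[-0.1,-0.045,0],0.003],[1,[-0.1,-0.045,0],0.003],[1,[-0.1,-0.045,0],0.003],[1,[-0.1,-0.045,0],0.003],[1,[-0.1,-0.045,0],0.003]]}}

```text
t: 7.9
eef_pos: [0.5255, -0.12, 0.1953]
tool_rot: [-0.0, -0.043, 0.999, -0.0]
contact_force: [-0.5, 0.2, -0.8]
gripper_width: 0.18
grasp_force: 39.3
```

```bash
python3 - <<'E'
from an import *
for i in range(2):
    p,y,o=cur(); print(p,y); c=wrist(); analyse(c,p)
save(c,"w3.png",(150,0,370,180),3)
E
```

```text
[ 0.52551719 -0.11998041  0.19525779] -175.0732614128887
white mean [ 0.4181 -0.1319] width 0.0394 ang 4.39 x range 0.3898 0.4476 rows 0.0 83.0 y at .51: -0.1248
red mean [ 0.4737 -0.1274] width 0.0155 ang 4.91 x range 0.462 0.4855 rows 102.0 130.0 y at .51: -0.1242
blue none
strip mean [ 0.5152 -0.1195] width 0.016 ang 6.1 x range 0.4845 0.5487 rows 172.0 324.0 y at .51: -0.12
[ 0.52557716 -0.12010821  0.19528195] -175.0863123762317
white mean [ 0.4182 -0.1319] width 0.0393 ang 4.55 x range 0.3898 0.4477 rows 0.0 83.0 y at .51: -0.1246
red mean [ 0.4737 -0.1272] width 0.0147 ang 5.7 x range 0.4621 0.4856 rows 102.0 130.0 y at .51: -0.1235
blue none
strip mean [ 0.5152 -0.1196] width 0.016 ang 6.17 x range 0.4846 0.5487 rows 172.0 324.0 y at .51: -0.1202
```

View pics/w3.png

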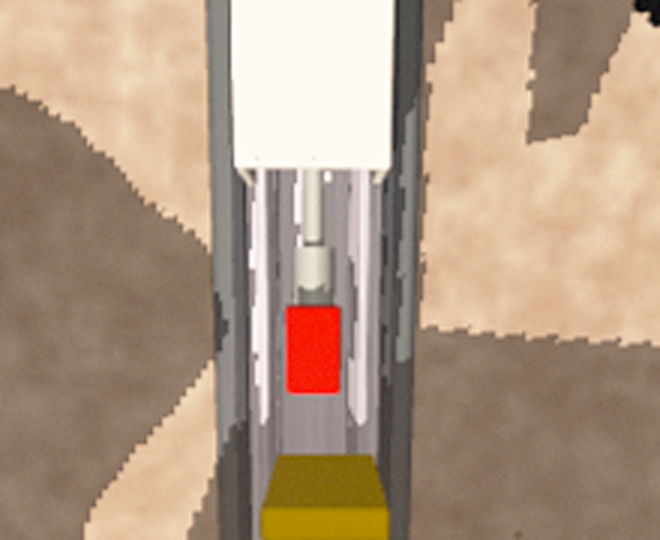

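Follower is clear at crop (313,348), its face at world x≈0.486. The strip sits about 4 mm off the channel line and is about 1° rotated. I refine that before lowering.

```bash
python3 - <<'E'
from an import *
p,y,o=cur(); c=wrist()
t=bot.read_camera("top")
for z in (.05,.1,.2): print("toaster front",ray(t,(287,153),z),ray(t,(270,150),z))
im=c["color"]; hsv=cv2.cvtColor(im,cv2.COLOR_RGB2HSV);H,S,V=[hsv[...,i].astype(int) for i in range(3)]
def fit(uv,z):
    W=np.array([ray(c,q,z)[:2] for q in uv]);k=np.polyfit(W[:,0],W[:,1],1);return np.degrees(np.arctan(k[0])).round(2),np.polyval(k,.51).round(4),np.std(W[:,1]-np.polyval(k,W[:,0])).round(5)
# white cover edges rows 0..52
L=[];R=[]
for v in range(0,53):
    u=np.where((S[v]<40)&(V[v]>200)&(np.abs(np.arange(512)-254)<40))[0]; L.append((u.min()-.5,v));R.append((u.max()+.5,v))
print("cover",fit(L,.0625),fit(R,.0625))
# strip edges
for r0,r1 in ((174,230),(174,300)):
    L=[];R=[]
    for v in range(r0,r1):
        u=np.where((H[v]>8)&(H[v]<36)&(S[v]>150)&(V[v]>70)&(np.abs(np.arange(512)-254)<40))[0]; L.append((u.min()-.5,v));R.append((u.max()+.5,v))
    z=p[2]+.0223; print("strip",fit(L,z),fit(R,z))
print("cover front",ray(c,(254,56.2),.0625),"face top",ray(c,(254.3,130.8),.041),"strip end",ray(c,(258,170),p[2]+.0223))
E
```

```text
toaster front [ 0.61453194 -0.03354149  0.05      ] [0.62435062 0.01869868 0.05      ]
toaster front [ 0.60514219 -0.03122554  0.1       ] [0.6145763  0.01896858 0.1       ]
toaster front [ 0.58636267 -0.02659364  0.2       ] [0.59502766 0.01950838 0.2       ]
cover (np.float64(5.25), np.float64(-0.1433), np.float64(0.00019)) (np.float64(4.17), np.float64(-0.1054), np.float64(0.00021))
strip (np.float64(4.15), np.float64(-0.1286), np.float64(0.00028)) (np.float64(4.52), np.float64(-0.113), np.float64(0.0002))
strip (np.float64(4.28), np.float64(-0.1286), np.float64(0.00036)) (np.float64(11.3), np.float64(-0.1114), np.float64(0.00126))
cover front [ 0.42827307 -0.13068488  0.0625    ] face top [ 0.48634454 -0.12588859  0.041     ] strip end [ 0.48390453 -0.12287479  0.21763358]
```

```bash
python3 - <<'E'
from h import *
chain([(.537,-.1226,.075,184.9),(.537,-.1226,.0445,184.9)])
E
```

```text
([-0.0547, -0.016, 0.6018], np.float64(-0.0), 'rows>=2.4')
([0.0, 0.0, 0.1525], -0.0, 'rows>=0.6')
```

{"name": "apply_moves", "arguments": {"deltas": [[1,[-0.055,-0.016,0.15],0],[1,[-0.055,-0.016,0.35],0],[1,[-0.055,-0.016,0.5],0],[1,[-0.055,-0.016,0.6],0],[1,[-0.055,-0.016,0.6],0],[1,[-0.055,-0.016,0.6],0]]}}

```text
t: 8.7
eef_pos: [0.5375, -0.1224, 0.0757]
tool_rot: [0.0, -0.043, 0.999, 0.0]
contact_force: [0.5, 0.1, -0.2]
gripper_width: 0.18
grasp_force: 39.3
```

```bash
python3 - <<'E'
from an import *
p,y,o=cur(); print(p,y,o["contact_force"]); c=wrist(); analyse(c,p); save(c,"w4.png",(150,0,370,190),3)
E
```

```text
[ 0.53750632 -0.12242827  0.07574201] -175.10528296113316 [ 0.48577485  0.1419408  -0.22548841]
white mean [ 0.4436 -0.135 ] width 0.0265 ang -28.74 x range 0.4317 0.4563 rows 0.0 61.0 y at .51: -0.1713
red mean [ 0.4787 -0.1268] width 0.0154 ang 4.48 x range 0.4716 0.4861 rows 100.0 129.0 y at .51: -0.1243
blue none
strip mean [ 0.5272 -0.1222] width 0.0158 ang 5.45 x range 0.4965 0.5607 rows 172.0 324.0 y at .51: -0.1238
```

View pics/w4.png

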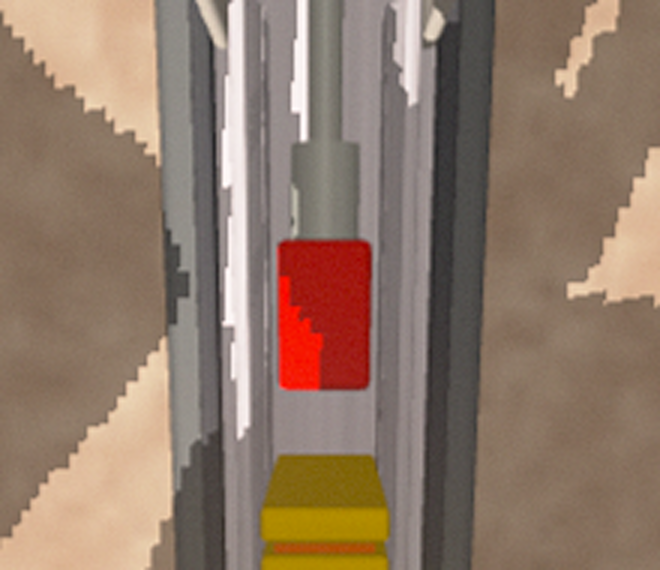

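Strip and follower are both centred at crop column ~325, so they're aligned. Lowering to just above gate height, then feeling for the follower.

{"name": "apply_moves", "arguments": {"deltas": [[1,[0,0,0.06],0],[1,[0,0,0.11],0],[1,[0,0,0.14],0],[1,[0,0,0.153],0],[1,[0,0,0.153],0]]}}

```text
t: 9.25
eef_pos: [0.537, -0.1225, 0.0442]
tool_rot: [-0.0, -0.043, 0.999, 0.0]
contact_force: [0.5, -0.5, -0.8]
gripper_width: 0.175
grasp_force: 39.3
```

{"name": "apply_moves", "arguments": {"deltas": [[1,[0.015,0,0],0],[1,[0.03,0,0],0],[1,[0.04,0,0],0],[1,[0.05,0,0],0],[1,[0.05,0,0],0]]}}

```text
t: 9.75
eef_pos: [0.528, -0.1235, 0.0451]
tool_rot: [0.001, -0.043, 0.999, -0.0]
contact_force: [3.5, -0.3, 0.3]
gripper_width: 0.179
grasp_force: 39.2
```

{"name": "apply_moves", "arguments": {"deltas": [[1,[0.02,0,0],0],[1,[0.04,0,0],0],[1,[0.06,0,0],0],[1,[0.075,0,0],0],[1,[0.075,0,0],0],[1,[0.075,0,0],0]]}}

```text
t: 10.35
eef_pos: [0.5132, -0.1247, 0.0452]
tool_rot: [0.001, -0.043, 0.999, 0.0]
contact_force: [6.2, 0.4, 0.2]
gripper_width: 0.176
grasp_force: 39.4
```

{"name": "apply_moves", "arguments": {"deltas": [[1,[0.005,0,0],0],[1,[0.01,0,0],0],[1,[0.01,0,0],0],[1,[0.01,0,0],0]]}}

```text
t: 10.75
eef_pos: [0.5115, -0.1248, 0.0452]
tool_rot: [0.001, -0.043, 0.999, 0.0]
contact_force: [6.3, 0.1, -0.9]
gripper_width: 0.179
grasp_force: 39.4
```

{"name": "apply_moves", "arguments": {"deltas": [[1,[0.005,0,0],0],[1,[0.005,0,0],0],[1,[0.005,0,0],0]]}}

```text
t: 11.05
eef_pos: [0.5106, -0.1249, 0.0452]
tool_rot: [0.001, -0.043, 0.999, 0.0]
contact_force: [6.1, 0.6, 0.1]
gripper_width: 0.179
grasp_force: 39.3
```

{"name": "apply_moves", "arguments": {"deltas": [[1,[0.005,0,0],0],[1,[0.005,0,0],0],[1,[0.005,0,0],0]]}}

```text
t: 11.35
eef_pos: [0.5097, -0.125, 0.0452]
tool_rot: [0.001, -0.043, 0.999, 0.0]
contact_force: [6.5, -0.0, -0.8]
gripper_width: 0.182
grasp_force: 39.3
```

{"name": "apply_moves", "arguments": {"deltas": [[1,[0.005,0,0],0],[1,[0.005,0,0],0],[1,[0.005,0,0],0]]}}

```text
t: 11.65
eef_pos: [0.5088, -0.1251, 0.0452]
tool_rot: [0.001, -0.043, 0.999, 0.0]
contact_force: [5.9, 0.1, -0.1]
gripper_width: 0.18
grasp_force: 39.3
```

{"name": "apply_moves", "arguments": {"deltas": [[1,[0.005,0,0],0],[1,[0.005,0,0],0],[1,[0.005,0,0],0]]}}

```text
t: 11.95
eef_pos: [0.5085, -0.1251, 0.0454]
tool_rot: [0.002, -0.043, 0.999, 0.0]
contact_force: [7.7, 0.5, -1.7]
gripper_width: 0.181
grasp_force: 39.2
```

{"name": "apply_moves", "arguments": {"deltas": [[1,[0.005,0,0],0],[1,[0.005,0,0],0],[1,[0.005,0,0],0]]}}

```text
t: 12.25
eef_pos: [0.5083, -0.125, 0.0456]
tool_rot: [0.003, -0.043, 0.999, 0.0]
contact_force: [9.7, 0.6, -2.7]
gripper_width: 0.181
grasp_force: 39.0
```

Hard stop is at TCP x≈0.5087. I back off 2.5 mm and lower.

{"name": "apply_moves", "arguments": {"deltas": [[1,[-0.011,0,0],0],[1,[-0.022,0,0],0],[1,[-0.022,0,0],0],[1,[-0.022,0,0],0]]}}

```text
t: 12.65
eef_pos: [0.511, -0.1249, 0.0452]
tool_rot: [0.001, -0.043, 0.999, 0.0]
contact_force: [5.4, 0.4, -0.4]
gripper_width: 0.179
grasp_force: 39.3
```

{"name": "apply_moves", "arguments": {"deltas": [[1,[0,0,0.01],0],[1,[0,0,0.02],0],[1,[0,0,0.03],0],[1,[0,0,0.03],0],[1,[0,0,0.03],0]]}}

```text
t: 13.15
eef_pos: [0.5111, -0.1247, 0.0393]
tool_rot: [0.001, -0.043, 0.999, 0.0]
contact_force: [7.1, 0.1, 0.7]
gripper_width: 0.175
grasp_force: 39.6
```

Below gate-top height with no vertical load, so the gate is cleared. Continue to the floor.

{"name": "apply_moves", "arguments": {"deltas": [[1,[0,0,0.01],0],[1,[0,0,0.02],0],[1,[0,0,0.023],0],[1,[0,0,0.023],0],[1,[0,0,0.023],0]]}}

```text
t: 13.65
eef_pos: [0.5112, -0.1247, 0.0348]
tool_rot: [0.001, -0.043, 0.999, 0.0]
contact_force: [5.5, 0.4, 0.7]
gripper_width: 0.178
grasp_force: 39.7
```

{"name": "apply_moves", "arguments": {"deltas": [[1,[0,0,0.005],0],[1,[0,0,0.008],0],[1,[0,0,0.008],0]]}}

```text
t: 13.95
eef_pos: [0.5114, -0.1247, 0.0337]
tool_rot: [0.002, -0.043, 0.999, -0.0]
contact_force: [4.9, 0.4, 7.6]
gripper_width: 0.178
grasp_force: 40.4
```

{"name": "apply_moves", "arguments": {"deltas": [[0.75,[0,0,-0.003],0],[0.65,[0,0,-0.003],0],[0.6,[0,0,-0.003],0],[0.6,[0,0,-0.003],0]]}}

```text
t: 14.35
eef_pos: [0.5088, -0.1251, 0.0327]
tool_rot: [-0.001, -0.043, 0.999, -0.0]
contact_force: [0.9, 0.8, 0.2]
gripper_width: 0.397
grasp_force: 0.0
```

{"name": "apply_moves", "arguments": {"deltas": [[0.6,[0,0,-0.1],0],[0.6,[0,0,-0.25],0],[0.6,[0,0,-0.5],0],[0.6,[0,0,-0.7],0],[0.6,[0,0,-0.7],0],[0.6,[0,0,-0.7],0]]}}

```text
t: 14.95
eef_pos: [0.5098, -0.1253, 0.1737]
tool_rot: [0.0, -0.042, 0.999, -0.001]
contact_force: [-0.9, 0.0, -0.1]
gripper_width: 0.402
grasp_force: 0.0
```

```bash
python3 - <<'E'
from an import *
p,y,o=cur(); print(p,y,o["contact_force"]); c=wrist(); save(c,"w5.png",s=1.5)
s=bot.read_camera("scene"); save(s,"s5.png",(250,160,330,225),6)
E
```

```text
[ 0.50977455 -0.12533089  0.17371674] -175.14083162053015 [-0.89830366  0.02521072 -0.14468731]
```

View pics/w5.png

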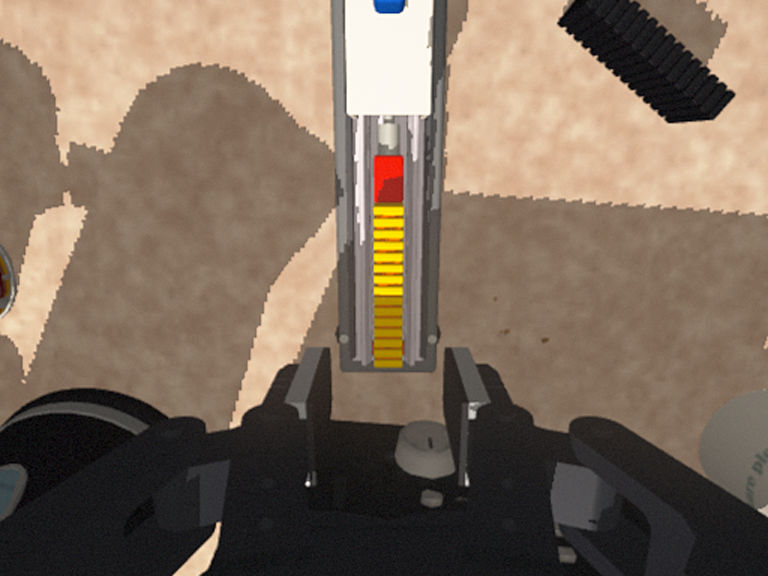

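Strip lies in line in the channel at native (259,191), touching the follower. Now check its seating numerically and plan for the tab.

```bash
python3 - <<'E'
from an import *
p,y,o=cur(); print(p,y); c=wrist()
im=c["color"]; hsv=cv2.cvtColor(im,cv2.COLOR_RGB2HSV);H,S,V=[hsv[...,i].astype(int) for i in range(3)]
m=(H>8)&(H<36)&(S>150)&(V>70)&(np.abs(np.arange(512)-259)<20); m[:125]=0;m[250:]=0
v=np.where(m.sum(1)>10)[0]; a=ray(c,(259,v.min()-.5),.056);b=ray(c,(259,v.max()+.5),.056)
print(v.min(),v.max(),a,b,np.linalg.norm(a-b))
for r in (range(v.min()+1,v.min()+15),range(v.max()-15,v.max())):
    w=[np.linalg.norm(ray(c,(np.where(m[k])[0].min()-.5,k),.056)-ray(c,(np.where(m[k])[0].max()+.5,k),.056)) for k in r]; print(np.mean(w))
print("front",ray(c,(259,76.3),.0625))
chain([(.44,-.1295,.13,184.7),(.40,-.132,.12,184.7)])
E
```

```text
[ 0.50859746 -0.12519118  0.17195667] -175.12860430316812
137 247 [ 0.46943657 -0.12677594  0.056     ] [ 0.56092011 -0.11893869  0.056     ] 0.09181862657699019
0.015546052110253493
0.01588119413868792
front [ 0.42650549 -0.13047611  0.0625    ]
([0.3435, 0.0069, 0.2086], np.float64(0.0005), 'rows>=1.6')
([0.2004, 0.0039, 0.05], -0.0, 'rows>=0.8')
```

{"name": "apply_moves", "arguments": {"deltas": [[0.6,[0.2,0.005,0.1],0],[0.6,[0.34,0.005,0.2],0],[0.6,[0.54,0.003,0.25],0],[0.6,[0.54,0.003,0.25],0],[0.6,[0.54,0.003,0.25],0],[0.6,[0.54,0.003,0.25],0]]}}

```text
t: 15.7
eef_pos: [0.4033, -0.1334, 0.1232]
tool_rot: [0.001, -0.043, 0.999, 0.0]
contact_force: [-0.3, 0.4, 0.1]
gripper_width: 0.397
grasp_force: 0.0
```

```bash
python3 - <<'E'
from h import *
p,y,o=cur(); print(p,y,o["q"]); c=wrist(); save(c,"w6.png")
chain([(.385,-.1342,.068,184.7)])
E
```

```text
[ 0.40325105 -0.13338734  0.12320967] -175.10014537607108 [ 0.95650802  0.3480901  -0.89913381  2.18439084  0.3911374   0.77325673
  1.457313  ]
([0.0929, 0.0034, 0.2769], np.float64(0.0006), 'rows>=1.2')
```

View pics/w6.png

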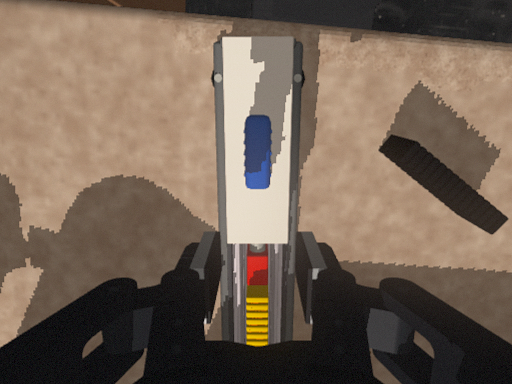

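Tab at (258,152), centred between fingers (column 258). Move further in first, then down.

{"name": "apply_moves", "arguments": {"deltas": [[0.6,[0.05,0.002,0],0],[0.6,[0.093,0.003,0],0],[0.6,[0.093,0.003,0.08],0],[0.6,[0.093,0.003,0.16],0],[0.6,[0.093,0.003,0.24],0],[0.6,[0.093,0.003,0.275],0],[0.6,[0.093,0.003,0.275],0],[0.6,[0.093,0.003,0.275],0]]}}

```text
t: 16.55
eef_pos: [0.3836, -0.1345, 0.0685]
tool_rot: [0.0, -0.043, 0.999, -0.0]
contact_force: [-0.0, -0.2, 1.0]
gripper_width: 0.398
grasp_force: 0.0
```

{"name": "apply_moves", "arguments": {"deltas": [[0.8,[0,0,0],0],[1,[0,0,0],0],[1,[0,0,0],0],[1,[0,0,0],0],[1,[0,0,0],0]]}}

```text
t: 17.05
eef_pos: [0.384, -0.1353, 0.0688]
tool_rot: [0.0, -0.042, 0.999, -0.001]
contact_force: [-0.7, -1.9, 6.2]
gripper_width: 0.152
grasp_force: 37.7
```

{"name": "apply_moves", "arguments": {"deltas": [[1,[-0.05,0,0],0],[1,[-0.12,0,0],0],[1,[-0.19,0,0],0],[1,[-0.26,0,0],0],[1,[-0.33,0,0],0],[1,[-0.33,0,0],0]]}}

```text
t: 17.65
eef_pos: [0.4517, -0.1297, 0.0689]
tool_rot: [0.002, -0.042, 0.999, -0.0]
contact_force: [2.6, -4.4, 4.3]
gripper_width: 0.154
grasp_force: 37.5
```

{"name": "apply_moves", "arguments": {"deltas": [[1,[-0.06,-0.005,0],0],[1,[-0.13,-0.006,0],0],[1,[-0.2,-0.006,0],0],[1,[-0.26,-0.006,0],0],[1,[-0.31,-0.006,0],0],[1,[-0.31,-0.006,0],0]]}}

```text
t: 18.25
eef_pos: [0.5127, -0.1247, 0.0689]
tool_rot: [0.001, -0.043, 0.999, 0.0]
contact_force: [2.6, -1.3, 3.9]
gripper_width: 0.154
grasp_force: 37.5
```

{"name": "apply_moves", "arguments": {"deltas": [[1,[-0.012,0,0],0],[1,[-0.025,0,0],0],[1,[-0.025,0,0],0],[1,[-0.025,0,0],0]]}}

```text
t: 18.65
eef_pos: [0.516, -0.1244, 0.0689]
tool_rot: [0.0, -0.043, 0.999, -0.0]
contact_force: [-0.5, 0.2, 8.6]
gripper_width: 0.148
grasp_force: 37.9
```

{"name": "apply_moves", "arguments": {"deltas": [[1,[-0.012,0,0],0],[1,[-0.025,0,0],0],[1,[-0.025,0,0],0],[1,[-0.025,0,0],0]]}}

```text
t: 19.05
eef_pos: [0.5179, -0.1243, 0.0687]
tool_rot: [-0.003, -0.042, 0.999, -0.001]
contact_force: [-10.3, -1.0, 19.1]
gripper_width: 0.149
grasp_force: 39.3
```

{"name": "apply_moves", "arguments": {"deltas": [[0.8,[0,0,0],0],[0.6,[0,0,0],0],[0.6,[0,0,0],0],[0.6,[0,0,-0.1],0],[0.6,[0,0,-0.3],0],[0.6,[0,0,-0.6],0],[0.6,[0,0,-0.6],0],[0.6,[0,0,-0.6],0]]}}

```text
t: 19.85
eef_pos: [0.5224, -0.1241, 0.1899]
tool_rot: [0.002, -0.042, 0.999, -0.001]
contact_force: [-0.4, 0.5, -0.3]
gripper_width: 0.4
grasp_force: 0.0
```

```bash
python3 - <<'E'
from an import *
p,y,o=cur(); print(p,y); c=wrist(); s=bot.read_camera("scene"); t=bot.read_camera("top")
A=cv2.resize(c["color"],(400,300)); B=cv2.resize(s["color"][140:230,240:360],(400,300)); C=cv2.resize(t["color"][130:270,100:440],(800,300))
cv2.imwrite("pics/fin.png",cv2.cvtColor(np.vstack([np.hstack([A,B]),C]),cv2.COLOR_RGB2BGR))
hsv=cv2.cvtColor(c["color"],cv2.COLOR_RGB2HSV);H,S,V=[hsv[...,i].astype(int) for i in range(3)]
m=(H>100)&(H<130)&(S>130); m[:,:220]=0;m[:,300:]=0
W=np.argwhere(m)[:,::-1]
if len(W):print("tab",W[:,1].min(),W[:,1].max(),ray(c,(W[:,0].mean(),W[:,1].min()),.0855))
w=(S<40)&(V>170); w[:,:235]=0;w[:,280:]=0
r=np.where(w.sum(1)>30)[0]; print("rear",r.min(),ray(c,(256,r.min()-.5),.0625))
for n in ("mug_cream","pepper_jar","soup_tin"): print(n,[np.round(x["point"],3) for x in bot.look_for(t,n)[:1]])
E
```

```text
[ 0.52236486 -0.12413926  0.18989453] -175.135876983504
tab 134 382 [ 0.48086671 -0.12685097  0.0855    ]
rear 73 [ 0.43746679 -0.13211824  0.0625    ]
mug_cream [array([0.606, 0.137, 0.093])]
pepper_jar [array([0.45 , 0.443, 0.103])]
soup_tin [array([ 0.538, -0.39 ,  0.108])]
```

View pics/fin.png

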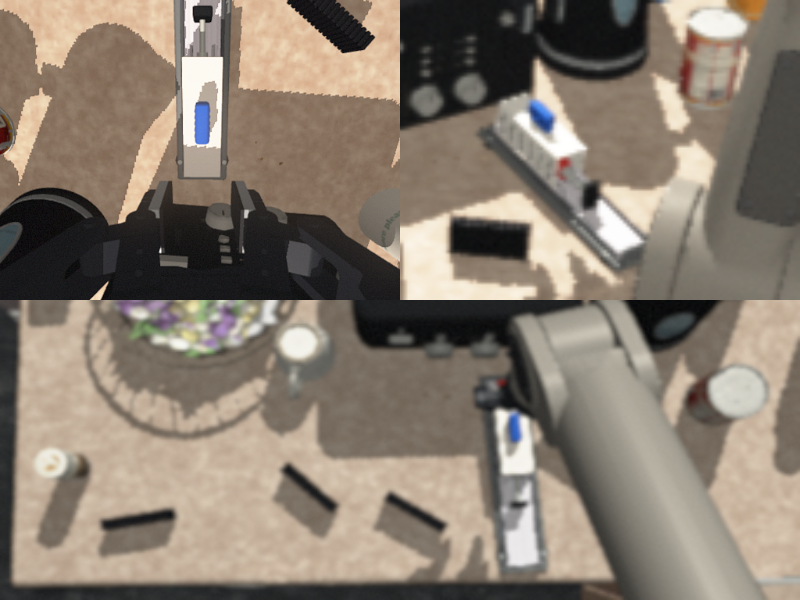

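The cover's rear edge is at x=0.4375 (0.4374 expected when closed), the stop was felt at 10 N, and the bystanders haven't moved. Handing in.

```bash
python3 -c "
from station import bot
print(bot.hand_in())"
```

```text
the job is handed in; nothing more can be done
None
```

The yellow strip is seated flat behind the gate with the spring holding it. The white cover is slid to its stop over it, and the mug, pepper jar and soup tin haven't moved. The job was handed in at about 20 s on the robot's clock, and the hand-in returned no verdict.

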